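# Index the ratchet carousel and take out the solder reel

### The job

The reel of solder is needed for the next job, but it is under the clear cover of the parts carousel. Twist the spring-return knob on top clockwise fully to its stop and let it spring back, as often as needed, until the reel's compartment stands at the opening in the cover; then take the reel out and set it gently upright in the open parts bin. Leave the other stock in the carousel and do not knock over the bottle or the jar.

Things in the scene. Friction and masses are not known exactly. Their poses are not given: they have to be found in the camera images.
- carousel_base: parts carousel, fixed to the bench: round grey base 344 mm across; origin: centre of its underside on the bench top, z up, on the axis of tray and knob. A flat clear round cover (340 mm across, from 80 to 84 mm over the bench) rests on four thin steel posts 165 mm from the axis, tops 92 mm over the bench. The cover has one opening, centred on the base's own -x direction
- opening (a point): centre of the compartment place under the cover's opening, on the tray's deck 22 mm over the bench, 112 mm from the axis; has the base's axes, -x points outward. The opening is a sector 100 degrees wide, from 50 mm off the axis out to the edge, with no outer wall. Stock is taken out only here, from above
- knob_grip (a point): the black knob above the middle of the cover: point on its vertical axis, half-way up its bar grip, 114 mm over the bench. Bar 60 mm long (this point's x), 14 mm thick (y), 32 mm high (94 to 126 mm over the bench), on a round flange 54 mm across (top 96 mm) and a bezel 72 mm across (top 87 mm). Turns with the knob
- knob (a joint): angle of the knob, rad: 0 at rest, grows clockwise seen from above, 1.34 at the stop. A spring (0.05 to 0.13 N m) returns it when let go. After 0.08 free play its pawl carries the tray along clockwise, exactly one compartment by the stop; as the knob springs back the tray stays put. The whole twist takes 0.35 N m at 0.5 rad/s; a jerky one can shift the stock
- tray (a joint): angle of the revolving tray, rad: 0 at the start, grows clockwise seen from above, 1.257 (72 degrees) per compartment; held by friction. Tray 320 mm across with a grippy liner 22 mm over the bench, 6 mm rim; five compartments, centres 112 mm from the axis, between radial dividers 3 mm thick and 12 mm high; one of them stands at the opening at the start
- spool_center (a point): centre (half-way up) of the reel of solder: blue flanges, 55 mm in diameter, 46 mm high, about 0.34 kg, standing on a flange on the tray, z up along its axis. At the start it is one or two compartments counter-clockwise (seen from above) from the opening, so one or two full twists of the knob bring it there
- tape_center (a point): centre of the roll of black tape, 62 mm in diameter, 19 mm high, lying flat in the other of the two compartments where the reel may be; it stays in the tray
- tin_center (a point): centre of the flat round tin, 50 mm in diameter, 18 mm high, in the compartment that is at the opening at the start; it stays in the tray
- bin: open parts bin standing loose on the bench, 140 mm long (x) by 112 mm wide (y), walls 3 mm thick and 70 mm high (45 mm at its own -x end), floor 5 mm over the bench; origin in the centre of its underside
- flux_bottle: squeeze bottle with a spout, 51 mm in diameter, 140 mm high, standing behind the bin; origin in the centre of its underside, z up; a bystander
- jar: jar with a cap, 56 mm wide, 104 mm high, standing near the bottle; origin in the centre of its underside, z up; a bystander
Mind the look-alikes: they are no part of the job. Of the things like the part that bears tin_center, leave any that is brown or orange; of the rest the larger one is meant.

How it is judged:
By the outcome, as a careful person would: the job done as asked, in the order asked, and still so for the second after the job is handed in, with the robot touching nothing.
It also fails if it takes over 72 s, if anything falls off the work surface, if the arm or the gripper's body presses on something with over 40 N, if the wrist force passes 120 N, or if a joint passes its speed limit or range.

### The arm

A 7-joint arm with a two-finger parallel gripper is mounted at the origin on a cart in front of the work surface, level with it; the furniture and walls round the work are solid. World frame = base frame: x ahead of the robot, y to its left, z up, the work surface at z = 0. Lengths are in m, angles in rad, forces in N, time in s.
With the tool pointing down it reaches from about 0.4 to 0.9 m from the base axis. Payload 5.5 kg.
Tool frame: the origin (TCP) lies midway between the tips of the shut fingers; the grasp point (between the pads) lies 19 mm behind it; z points along the fingers, y is the direction in which the jaws open and shut (so a half turn about z gives the same grasp; the last joint's range is limited). The gripper opens to 92 mm and grips with 3 to 60 N. Pads are 19 mm wide; open, the fingers measure 130 mm over their backs; the gripper's body (75 mm by 190 mm) begins 47 mm behind the grasp point.
Start: joints at [-0.922, 0.501, -0.427, 1.55, 0.221, 1.138, -0.21], TCP at [0.245, 0.602, 0.227] pointing down, gripper open.
Joint ranges: [-2.88, 2.88], [-0.31, 2.03], [-1.54, 1.56], [0.2, 2.42], [-1.41, 4.55], [0.19, 2.02], [-2.57, 2.57]. Speed limits (rad/s): [2.57, 2.57, 3.14, 3.14, 3.14, 3.14, 3.14].

### API

Orientations are given as a rotation vector (axis times angle).
In Python, from rig import get_obs, capture, hand_in gives the robot as it stands. The module is installed in compiled form; this text tells all that it offers.
- The arm moves only by the tool play_rows, never from a script. Its arguments are lists of equal length, an entry for each row: "rot": the turn, a rotation vector about the tool's x, y, z in units of 5 degrees (1.0 is 5 degrees), a list of three; "translation": the shift along the tool's x, y, z in units of 30 mm (1.0 is 30 mm), a list of three; "fingers": the gripper's target within -1 to 1 (fully open at 1, half-way at 0, shut at -1). A call has 1 to 10 rows; each row is the pose to reach, as a shift and turn from the pose measured when the call began, along the tool's axes at that moment; what a row does not reach only later rows make up. A row lasts 1/12 s, in which the tool goes at most 41.7 mm and 7.16 degrees, less where a joint would pass 70% of its speed; a pose out of reach is approached as far as the arm can. A call with a gripper value outside its range is refused whole. The fingers move at their own pace and stop on an object; the grip force is fixed at half the most. Time passes only in rows, so rows that repeat a pose let the fingers close. It gives the time, the measured TCP pose, the force and the opening at its end, in the units of the state.
- get_obs(): the state, without advancing time (a new reading comes with each control period).
- capture(name): name is "side" or "top" or "wrist"; returns a dict with "frame" (420x560x3 uint8, red, green, blue), "fx", "fy", "cx", "cy" (pixels), "R" (3x3) and "t" (3): a world point X has camera coordinates R X + t. Camera axes: x right, y down, z forward; pixel columns grow to the right and rows downward; lengths in m; the calibration is good to about 2 mm. A picture is of the moment at which its call begins. There is no depth.
- hand_in(): hands the job in, once; it reports no verdict.
The state is a dict: "t": time; "joints": joint angles; "dq": joint speeds; "effort": joint torques, N m; "tcp_pos": TCP position; "orientation": TCP orientation; "ft_force": force on the tool from outside, world axes, zero at the start; "moment": the same for the moment, N m; "width": finger opening in m.
Only numpy, scipy, OpenCV 4.12 (cv2) and the standard library are available. Lean on these libraries where they do the work, as an engineer would, in place of code of your own. Each camera call takes 0.05 s, during which the arm holds its last target. There are 200 camera calls.

## Working session

There is one attempt and no reset: what is moved stays moved. The work goes in short steps, Python scripts to look and compute and a tool call to move; the robot and the scene stay as the last step left them, time stands still between calls to the robot, and variables do not carry over. Pictures are saved under pics/ and viewed, about 8 in all and at most 12, crops included, and the job is handed in when it is done.

Besides the shell and the picture viewer there is one more tool, called after "Request:" as name(argument=value, ...) on one line, values as JSON. play_rows: Moves the arm, as the interface text tells. Its arguments: {"type":"object","properties":{"rot":{"type":"array","items":{"type":"array","items":{"type":"number"}}},"translation":{"type":"array","items":{"type":"array","items":{"type":"number"}}},"fingers":{"type":"array","items":{"type":"number"}}},"required":["rot","translation","fingers"]}

```bash
mkdir -p pics
cat > h.py <<'E'
import numpy as np,cv2
from rig import get_obs,capture
def ray(c,u,v,z):
    R=np.array(c['R']);t=np.array(c['t']);o=-R.T@t
    d=R.T@np.array([(u-c['cx'])/c['fx'],(v-c['cy'])/c['fy'],1])
    return o+d*(z-o[2])/d[2]
def proj(c,X):
    p=np.array(c['R'])@np.array(X)+np.array(c['t']);return c['fx']*p[0]/p[2]+c['cx'],c['fy']*p[1]/p[2]+c['cy']
def save(c,n,s=1.0): cv2.imwrite(n,cv2.resize(c['frame'][:,:,::-1],None,fx=s,fy=s,interpolation=cv2.INTER_CUBIC))
E
python3 - <<'E'
from h import *
a=capture('top');b=capture('side')
save(a,'pics/top.png',1.4);save(b,'pics/side.png',1.4)
for c in(a,b): print(c['fx'],c['cx'],c['cy'],-np.array(c['R']).T@c['t'],np.round(c['R'],3).tolist())
o=get_obs();print({k:np.round(v,3) for k,v in o.items()})
E
```

```text
421.3598022532274 286.42097767300754 200.2622807662966 [0.37647689 0.00397706 0.99876371] [[-0.026, -1.0, -0.016], [-0.985, 0.028, -0.172], [0.173, 0.012, -0.985]]
406.16771930182506 278.91527668164804 209.80097164294722 [0.30956699 0.64485193 0.62428417] [[-0.941, -0.337, 0.017], [-0.224, 0.585, -0.779], [0.253, -0.737, -0.626]]
{'t': np.float64(0.1), 'joints': array([-0.922,  0.502, -0.427,  1.551,  0.221,  1.138, -0.21 ]), 'dq': array([ 0.   , -0.002,  0.   , -0.003, -0.   ,  0.001, -0.001]), 'effort': array([-1.2000e-02, -5.6787e+01, -5.8390e+00, -2.7991e+01, -6.9000e-02,
        2.4000e-02,  0.0000e+00]), 'tcp_pos': array([0.244, 0.602, 0.226]), 'orientation': array([-6.020e-01, -3.083e+00,  3.000e-03]), 'ft_force': array([-0.858,  0.396, -0.562]), 'moment': array([ 0.038, -0.016, -0.004]), 'width': np.float64(0.092)}
```

View pics/top.png

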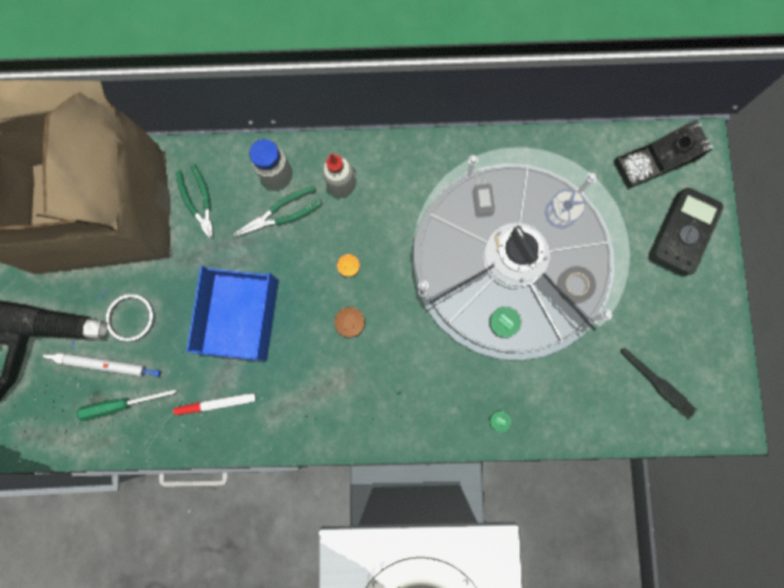

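View pics/side.png

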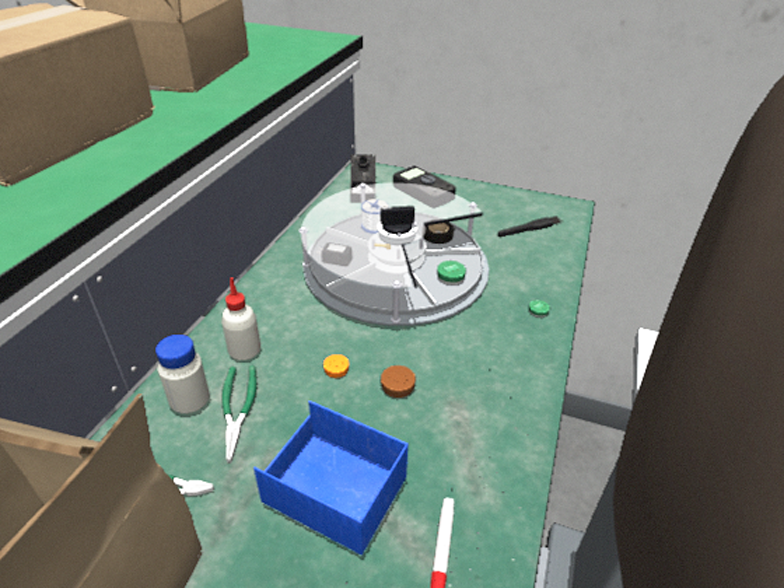

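Top view (1.4× px): the knob is at (520,245) and the carousel axis near (517,258). At the opening is the large green tin (505,322). Counter-clockwise from there are the black tape roll (577,283) and the blue-flanged reel (566,207), so the reel is two compartments away and needs two twists. The small green (500,421), orange (348,265) and brown (349,322) discs are look-alikes. The bin is at (233,315), the bottle at (337,170) and the jar at (268,160). Next is one enlarged crop to confirm.

Run:
```python
from h import *
a=capture('top')
f=a['frame'][95:265,285:460]
cv2.imwrite('pics/car.png',cv2.resize(f[:,:,::-1],None,fx=3.5,fy=3.5,interpolation=cv2.INTER_CUBIC))
print('bin')
hsv=cv2.cvtColor(a['frame'],cv2.COLOR_RGB2HSV)
m=cv2.inRange(hsv,(105,120,50),(130,255,255));m[:,:120]=0;m[:180]=0;m[:,220:]=0
cs,_=cv2.findContours(m,0,2);c=max(cs,key=cv2.contourArea);print(cv2.minAreaRect(c),cv2.approxPolyDP(c,4,True)[:,0].tolist())
for p in cv2.approxPolyDP(c,4,True)[:,0]: print(p,[np.round(ray(a,*p,z)[:2],3).tolist() for z in(.07,.045,0)])
m=cv2.inRange(hsv,(40,150,100),(90,255,255));m[:100]=0;m[:,:280]=0
cs,_=cv2.findContours(m,0,2)
for c in cs:
  if cv2.contourArea(c)>40:
    (u,v),r=cv2.minEnclosingCircle(c);print('green',u,v,r,ray(a,u,v,.03)[:2])
```

```text
bin
((165.5499725341797, 223.65000915527344), (57.55849075317383, 64.2052993774414), 8.13010311126709) [[144, 190], [133, 250], [189, 256], [197, 200]]
[144 190] [[0.572, 0.336], [0.577, 0.345], [0.587, 0.361]]
[133 250] [[0.438, 0.356], [0.439, 0.366], [0.442, 0.383]]
[189 256] [[0.421, 0.232], [0.422, 0.238], [0.424, 0.249]]
[197 200] [[0.546, 0.216], [0.55, 0.221], [0.558, 0.232]]
```

View pics/car.png

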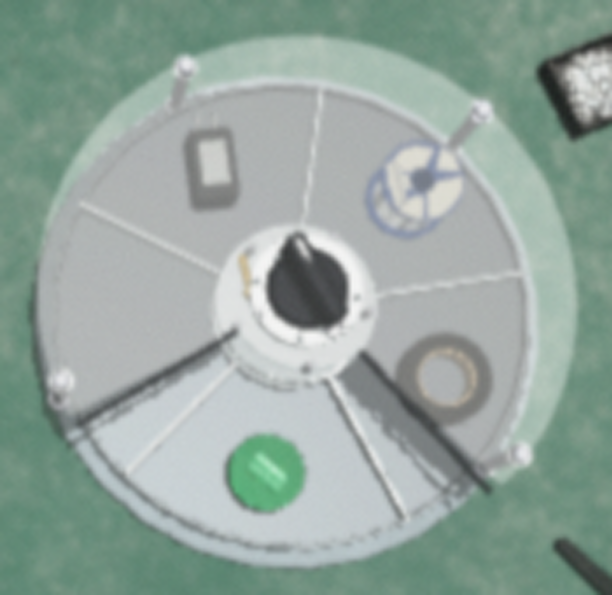

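Crop confirms it: the large green tin is at the opening (265,470), tape is one compartment counter-clockwise (445,378), and the reel with blue flanges is two (415,190). The knob bar's pointer faces up at about (298,240). Now I'll get the geometry from the posts and opening edges.

Run:
```python
from h import *
from scipy.optimize import least_squares
from scipy.spatial.transform import Rotation as Ro
a=capture('top')
g=lambda u,v,z:ray(a,285+u/3.5,95+v/3.5,z)[:2]
P=np.array([g(*p,.092) for p in[(184,65),(480,113),(518,454),(61,384)]]);print(P)
s=least_squares(lambda c:np.hypot(*(P-c).T)-.165,P.mean(0));C=s.x;print('axis',C,s.fun)
print('post az',np.degrees(np.arctan2(*(P-C).T[::-1])))
E=[g(72,425,.082)-C,g(490,490,.082)-C];print('edges r,az',[(np.hypot(*e),np.degrees(np.arctan2(e[1],e[0]))) for e in E])
k=[g(298,238,.126),g(322,325,.126)];print('knob bar ends',k)
t=g(265,472,.04)-C;print('tin',np.hypot(*t),np.degrees(np.arctan2(t[1],t[0])))
r=g(425,180,.068)-C;print('reel',np.hypot(*r),np.degrees(np.arctan2(r[1],r[0])))
o=get_obs();R=Ro.from_rotvec(o['orientation']).as_matrix();print(R.round(3))
d=np.r_[C,.22]-o['tcp_pos'];print('to knob units',R.T@d/.03, o['t'])
```

```text
[[ 0.730927   -0.10612467]
 [ 0.69247351 -0.29364721]
 [ 0.47284271 -0.29907862]
 [ 0.52443821 -0.01993172]]
axis [ 0.58028119 -0.17407458] [ 0.00026146 -0.00103437 -0.00016967 -0.00105349]
post az [  24.27810979  -46.82390603 -130.67840308  109.91447366]
edges r,az [(np.float64(0.16829759126080945), np.float64(118.54512540509128)), (np.float64(0.1684397997210389), np.float64(-139.5827767239512))]
knob bar ends [array([ 0.60470225, -0.16598123]), array([ 0.55035567, -0.17713133])]
tin 0.1113208251402893 168.52874668022835
reel 0.1163587009071429 -49.195209198056155
[[-0.927  0.376 -0.001]
 [ 0.376  0.927 -0.001]
 [ 0.    -0.001 -1.   ]]
to knob units [-20.10364317 -19.74943957   0.22491185] 0.2
```

Request:
play_rows(rot=[[0, 0, 0], [0, 0, 0], [0, 0, 0], [0, 0, 0], [0, 0, 0], [0, 0, 0], [0, 0, 0], [0, 0, 0], [0, 0, 0], [0, 0, 0]], translation=[[-0.8, -0.8, 0], [-1.6, -1.6, 0], [-2.4, -2.4, 0], [-3.2, -3.2, 0], [-4, -4, 0], [-4.8, -4.8, 0], [-5.6, -5.6, 0], [-6.4, -6.4, 0], [-7.2, -7.2, 0], [-8, -8, 0]], fingers=[1, 1, 1, 1, 1, 1, 1, 1, 1, 1])

```text
t: 1.03
tcp_pos: [0.3768, 0.2875, 0.2264]
orientation: [-0.602, -3.083, 0.002]
ft_force: [0.2, 0.2, 0.4]
width: 0.0918
```

Request:
play_rows(rot=[[0, 0, 0], [0, 0, 0], [0, 0, 0], [0, 0, 0], [0, 0, 0], [0, 0, 0], [0, 0, 0], [0, 0, 0], [0, 0, 0], [0, 0, 0]], translation=[[-0.8, -0.8, 0], [-1.6, -1.6, 0], [-2.4, -2.4, 0], [-3.2, -3.2, 0], [-4, -4, 0], [-4.8, -4.8, 0], [-5.6, -5.6, 0], [-6.4, -6.4, 0], [-7.2, -7.2, 0], [-8, -8, 0]], fingers=[1, 1, 1, 1, 1, 1, 1, 1, 1, 1])

```text
t: 1.87
tcp_pos: [0.5092, -0.0267, 0.2267]
orientation: [0.602, 3.083, -0.002]
ft_force: [-0.1, 0.6, 0.7]
width: 0.0916
```

```bash
cat >> h.py <<'E'
from scipy.spatial.transform import Rotation as Ro
def go(x,y,z,yaz=None):
    """units to reach TCP xyz, and the z turn (units) for tool y at azimuth yaz deg"""
    o=get_obs();R=Ro.from_rotvec(o['orientation']).as_matrix()
    a=np.degrees(np.arctan2(R[1,1],R[0,1]))
    print('t',round(o['t'],2),'tcp',o['tcp_pos'].round(4),'yaz',a.round(1),'tilt',R[:,2].round(3),'F',o['ft_force'].round(1),'M',o['moment'].round(2),'w',round(o['width'],4),'q',o['joints'].round(2))
    print('units',(R.T@(np.array([x,y,z])-o['tcp_pos'])/.03).round(2),'rotz',None if yaz is None else round(((a-yaz+180)%360-180)/5,2))
E
python3 -c "
from h import *
go(.58,-.174,.22,101.6)"
```

```text
t 1.87 tcp [ 0.5092 -0.0267  0.2267] yaz 67.9 tilt [-0.    -0.001 -1.   ] F [-0.1  0.6  0.7] M [-0.   -0.05 -0.  ] w 0.0916 q [ 0.05  0.22 -0.06  1.91  0.02  1.01  1.17]
units [-4.03 -3.66  0.23] rotz -6.74
```

Request:
play_rows(rot=[[0, 0, -0.8], [0, 0, -1.6], [0, 0, -2.4], [0, 0, -3.2], [0, 0, -4], [0, 0, -4.8], [0, 0, -5.6], [0, 0, -6.4], [0, 0, -6.7], [0, 0, -6.7]], translation=[[-0.5, -0.5, 0], [-1, -1, 0], [-1.6, -1.5, 0], [-2.2, -2, 0], [-2.8, -2.5, 0.1], [-3.3, -3, 0.1], [-3.7, -3.4, 0.2], [-4, -3.7, 0.2], [-4, -3.7, 0.2], [-4, -3.7, 0.2]], fingers=[1, 1, 1, 1, 1, 1, 1, 1, 1, 1])

```text
t: 2.7
tcp_pos: [0.5783, -0.175, 0.2205]
orientation: [0.31, -3.125, 0.001]
ft_force: [0.2, -0.0, 0.1]
width: 0.092
```

```bash
python3 -c "
from h import *
go(.58,-.174,.117,101.6)
w=capture('wrist');save(w,'pics/w1.png',1.4);print(proj(w,[.5803,-.1741,.126]),-np.array(w['R']).T@w['t'],np.array(w['R']).round(2))"
```

```text
t 2.7 tcp [ 0.5783 -0.175   0.2205] yaz 101.3 tilt [-0.001 -0.001 -1.   ] F [ 0.2 -0.   0.1] M [ 0.05  0.04 -0.03] w 0.092 q [ 0.31  0.39 -0.08  1.69  0.04  1.06  1.99]
units [-0.07  0.02  3.45] rotz -0.05
(np.float64(277.9985349901056), np.float64(217.67107786366734)) [ 0.49976418 -0.19066505  0.37722897] [[-0.2   0.98  0.  ]
 [ 0.94  0.19  0.3 ]
 [ 0.29  0.06 -0.96]]
```

View pics/w1.png

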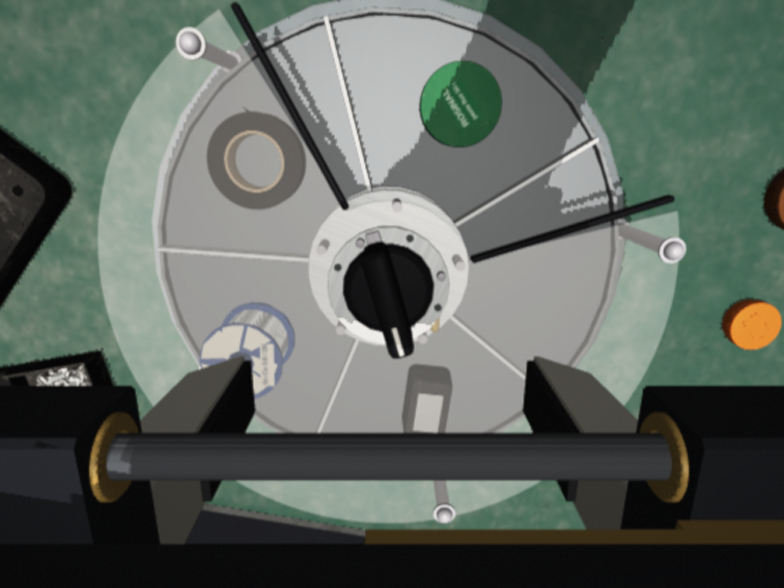

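Wrist view: the bar's top face runs from about (374,248) to (401,350), and the pointer is at the lower end. Tin, tape and reel are all clear.

```bash
python3 -c "
from h import *
w=capture('wrist')
p=ray(w,374/1.4,248/1.4,.126);q=ray(w,401/1.4,350/1.4,.126);print(p,q,(p+q)/2,np.hypot(*(q-p)[:2]),np.degrees(np.arctan2(*(q-p)[1::-1])))
for u,v in[(190,43),(673,250),(445,514)]: print(ray(w,u/1.4,v/1.4,.092))
t=ray(w,461/1.4,103/1.4,.04);print('tin',t)
"
```

```text
[ 0.55287985 -0.18608415  0.126     ] [ 0.60370549 -0.1618795   0.126     ] [ 0.57829267 -0.17398183  0.126     ] 0.056294860338728686 25.46514679241185
[ 0.47544164 -0.29579962  0.092     ]
[ 0.5281818  -0.02047928  0.092     ]
[ 0.727514   -0.10544626  0.092     ]
tin [ 0.4718975  -0.14965648  0.04      ]
```

```bash
python3 -c "
from h import *
w=capture('wrist')['frame'][155:275,215:335]
a=cv2.imread('pics/car.png')[210:350,230:400]
f=lambda x:cv2.resize(np.clip(x.astype(float)*3,0,255).astype(np.uint8),(400,400),interpolation=cv2.INTER_CUBIC)
cv2.imwrite('pics/k.png',np.hstack([f(w[:,:,::-1]),f(a)]))"
```

```text
(no output)
```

View pics/k.png

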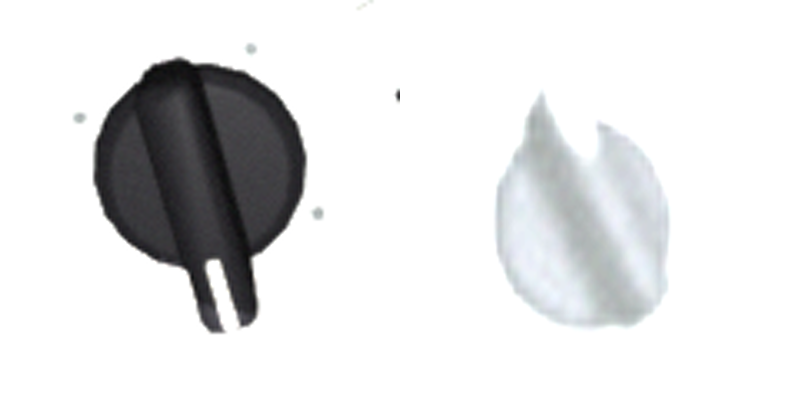

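Bar axis (left panel, (215,295)→(170,90) in the enlargement) has azimuth ≈26°, so the jaws should be at 116°.

Request:
play_rows(rot=[[0, 0, -0.5], [0, 0, -1], [0, 0, -1.5], [0, 0, -2], [0, 0, -2.5], [0, 0, -2.9], [0, 0, -2.9], [0, 0, -2.9], [0, 0, -2.9], [0, 0, -2.9]], translation=[[0, 0, 0.6], [0, 0, 1.2], [0, 0, 1.8], [-0.03, 0.02, 2.4], [-0.03, 0.02, 3], [-0.03, 0.02, 3.5], [-0.03, 0.02, 3.8], [-0.03, 0.02, 3.95], [-0.03, 0.02, 3.95], [-0.03, 0.02, 3.95]], fingers=[1, 1, 1, 1, 1, 1, 1, 1, 1, 1])

```text
t: 3.68
tcp_pos: [0.5796, -0.1721, 0.103]
orientation: [-0.704, 3.062, -0.001]
ft_force: [0.4, 0.2, 0.3]
width: 0.0918
```

Request:
play_rows(rot=[[0, 0, 0], [0, 0, 0], [0, 0, 0], [0, 0, 0], [0, 0, 0], [0, 0, 0], [0, 0, 0], [0, 0, 0]], translation=[[0, 0, 0], [0, 0, 0], [0, 0, 0], [0, 0, 0], [0, 0, 0], [0, 0, 0], [0, 0, 0], [0, 0, 0]], fingers=[-0.4, -0.6, -0.7, -0.8, -1, -1, -1, -1])

```text
t: 4.35
tcp_pos: [0.5796, -0.1721, 0.103]
orientation: [-0.704, 3.062, -0.001]
ft_force: [0.0, 0.8, 0.3]
width: 0.043
```

```bash
python3 -c "
from h import *
go(.58,-.174,.101,116)"
```

```text
t 4.35 tcp [ 0.5796 -0.1721  0.103 ] yaz 115.9 tilt [ 0. -0. -1.] F [0.  0.8 0.3] M [ 0.08  0.03 -0.01] w 0.043 q [ 0.34  0.53 -0.12  1.78  0.08  0.84  2.2 ]
units [ 0.01 -0.06  0.07] rotz -0.02
```

Request:
play_rows(rot=[[0, 0, 0], [0, 0, 0], [0, 0, 0], [0, 0, 0], [0, 0, 0], [0, 0, 0], [0, 0, 0], [0, 0, 0]], translation=[[0, -0.06, 0.05], [0, -0.06, 0.05], [0, -0.06, 0.05], [0, -0.06, 0.05], [0, -0.06, 0.05], [0, -0.06, 0.05], [0, -0.06, 0.05], [0, -0.06, 0.05]], fingers=[-1, -1, -1, -1, -1, -1, -1, -1])

```text
t: 5.02
tcp_pos: [0.581, -0.1756, 0.1015]
orientation: [-0.702, 3.061, -0.004]
ft_force: [3.5, -4.4, -3.7]
width: 0.0136
```

```bash
python3 -c "
from h import *
go(.58,-.174,.101,116)"
```

```text
t 5.02 tcp [ 0.581  -0.1756  0.1015] yaz 115.8 tilt [ 0.002 -0.002 -1.   ] F [ 3.5 -4.4 -3.7] M [-0.72 -0.58  0.06] w 0.0136 q [ 0.34  0.54 -0.12  1.77  0.09  0.84  2.2 ]
units [0.01 0.06 0.02] rotz -0.04
```

Request:
play_rows(rot=[[0, 0, 0.15], [0, 0, 0.4], [0, 0, 0.8], [0, 0, 1.2], [0, 0, 1.65], [0, 0, 2.1], [0, 0, 2.55], [0, 0, 3], [0, 0, 3.45], [0, 0, 3.9]], translation=[[0, 0, 0], [0, 0, 0], [0, 0, 0], [0, 0, 0], [0, 0, 0], [0, 0, 0], [0, 0, 0], [0, 0, 0], [0, 0, 0], [0, 0, 0]], fingers=[-1, -1, -1, -1, -1, -1, -1, -1, -1, -1])

```text
t: 5.85
tcp_pos: [0.5809, -0.1752, 0.1015]
orientation: [-0.17, 3.136, -0.004]
ft_force: [0.1, -1.5, -0.3]
width: 0.0136
```

```bash
python3 -c "
from h import *
go(.58,-.174,.101,116-76.8)"
```

```text
t 5.85 tcp [ 0.5809 -0.1752  0.1015] yaz 96.2 tilt [ 0.002 -0.002 -1.   ] F [ 0.1 -1.5 -0.3] M [0.07 0.01 0.32] w 0.0136 q [ 0.28  0.53 -0.04  1.77  0.03  0.83  1.9 ]
units [0.02 0.04 0.02] rotz 11.4
```

Request:
play_rows(rot=[[0, 0, 0.45], [0, 0, 0.9], [0, 0, 1.35], [0, 0, 1.8], [0, 0, 2.25], [0, 0, 2.7], [0, 0, 3.15], [0, 0, 3.6], [0, 0, 4.05], [0, 0, 4.5]], translation=[[0, 0, 0], [0, 0, 0], [0, 0, 0], [0, 0, 0], [0, 0, 0], [0, 0, 0], [0, 0, 0], [0, 0, 0], [0, 0, 0], [0, 0, 0]], fingers=[-1, -1, -1, -1, -1, -1, -1, -1, -1, -1])

```text
t: 6.68
tcp_pos: [0.5809, -0.1746, 0.1015]
orientation: [0.448, 3.108, -0.003]
ft_force: [0.9, -0.8, -0.5]
width: 0.0138
```

Request:
play_rows(rot=[[0, 0, 0.45], [0, 0, 0.9], [0, 0, 1.35], [0, 0, 1.8], [0, 0, 2.25], [0, 0, 2.7], [0, 0, 3.15], [0, 0, 3.6], [0, 0, 4.05], [0, 0, 4.5]], translation=[[0, 0, 0], [0, 0, 0], [0, 0, 0], [0, 0, 0], [0, 0, 0], [0, 0, 0], [0, 0, 0], [0, 0, 0], [0, 0, 0], [0, 0, 0]], fingers=[-1, -1, -1, -1, -1, -1, -1, -1, -1, -1])

```text
t: 7.52
tcp_pos: [0.5812, -0.1741, 0.1015]
orientation: [1.048, 2.959, -0.002]
ft_force: [0.7, -0.1, -1.6]
width: 0.0136
```

```bash
python3 -c "
from h import *
go(.58,-.174,.101,116-76.8)"
```

```text
t 7.52 tcp [ 0.5812 -0.1741  0.1015] yaz 51.0 tilt [ 0.002 -0.002 -1.   ] F [ 0.7 -0.1 -1.6] M [-0.07 -0.24  0.25] w 0.0136 q [ 0.13  0.54  0.15  1.78 -0.1   0.83  1.22]
units [ 0.03 -0.02  0.02] rotz 2.36
```

Slow approach to the stop, with slight overshoot.

Request:
play_rows(rot=[[0, 0, 0.45], [0, 0, 0.9], [0, 0, 1.3], [0, 0, 1.65], [0, 0, 2], [0, 0, 2.3], [0, 0, 2.6], [0, 0, 2.9], [0, 0, 3.1], [0, 0, 3.1]], translation=[[0, 0, 0], [0, 0, 0], [0, 0, 0], [0, 0, 0], [0, 0, 0], [0, 0, 0], [0, 0, 0], [0, 0, 0], [0, 0, 0], [0, 0, 0]], fingers=[-1, -1, -1, -1, -1, -1, -1, -1, -1, -1])

```text
t: 8.35
tcp_pos: [0.5813, -0.1737, 0.1015]
orientation: [1.437, 2.791, -0.001]
ft_force: [0.5, -0.4, -0.2]
width: 0.0147
```

```bash
python3 -c "
from h import *
go(.58,-.174,.101,116-76.8)"
```

```text
t 8.35 tcp [ 0.5813 -0.1737  0.1015] yaz 35.5 tilt [ 0.002 -0.002 -1.   ] F [ 0.5 -0.4 -0.2] M [-0.12 -0.16  0.88] w 0.0147 q [ 0.08  0.54  0.21  1.78 -0.15  0.83  0.98]
units [ 0.02 -0.04  0.02] rotz -0.74
```

Request:
play_rows(rot=[[0, 0, 0], [0, 0, 0], [0, 0, 0], [0, 0, 0], [0, 0, 0], [0, 0, 0], [0, 0, 0], [0, 0, 0], [0, 0, 0], [0, 0, 0]], translation=[[0, 0, 0], [0, 0, 0], [0, 0, 0], [0, 0, 0], [0, 0, 0], [0, 0, 0], [0, 0, 0], [0, 0, 0], [0, 0, 0], [0, 0, 0]], fingers=[0.8, 0.8, 0.8, 0.8, 0.8, 0.8, 0.8, 0.8, 0.8, 0.8])

```text
t: 9.18
tcp_pos: [0.5809, -0.173, 0.1012]
orientation: [1.437, 2.792, -0.001]
ft_force: [-0.4, -0.3, 0.6]
width: 0.0768
```

```bash
python3 -c "
from h import *
go(.58,-.174,.101,116)
w=capture('wrist');save(w,'pics/w2.png',1.2)"
```

```text
t 9.18 tcp [ 0.5809 -0.173   0.1012] yaz 35.5 tilt [ 0.001 -0.001 -1.   ] F [-0.4 -0.3  0.6] M [-0.05  0.04  0.02] w 0.0768 q [ 0.08  0.54  0.21  1.78 -0.15  0.83  0.98]
units [-0.01 -0.04  0.01] rotz -16.1
```

View pics/w2.png

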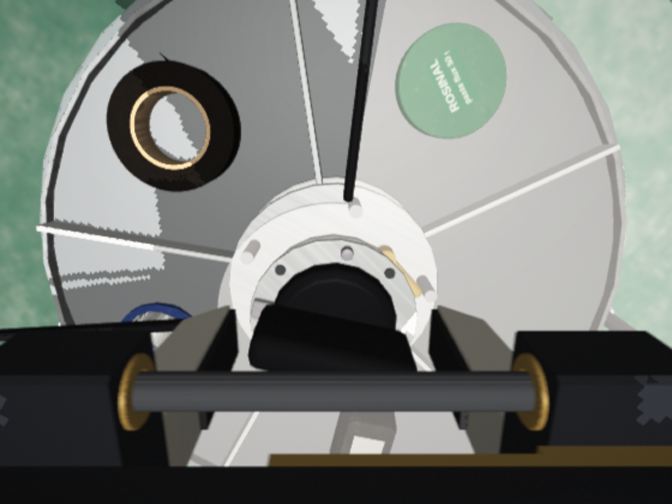

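The tape (175,125) is now at the opening, the reel (155,315) is next, and the knob has sprung back. Rotating the jaws back.

Request:
play_rows(rot=[[0, 0, -1], [0, 0, -2.2], [0, 0, -3.4], [0, 0, -4.6], [0, 0, -5.8], [0, 0, -7], [0, 0, -8.2], [0, 0, -9.4], [0, 0, -10.2], [0, 0, -10.6]], translation=[[0, 0, 0], [0, 0, 0], [0, 0, 0], [0, 0, 0], [0, 0, 0], [0, 0, 0], [0, 0, 0], [0, 0, 0], [0, 0, 0], [0, 0, 0]], fingers=[0.8, 0.8, 0.8, 0.8, 0.8, 0.8, 0.8, 0.8, 0.8, 0.8])

```text
t: 10.07
tcp_pos: [0.5807, -0.1728, 0.1011]
orientation: [0.035, 3.141, -0.001]
ft_force: [-1.5, 0.3, -0.1]
width: 0.0826
```

Request:
play_rows(rot=[[0, 0, -1.1], [0, 0, -2.2], [0, 0, -3.3], [0, 0, -4.4], [0, 0, -5.2], [0, 0, -5.5], [0, 0, -5.5], [0, 0, -5.5]], translation=[[0, 0, 0], [0, 0, 0], [0, 0, 0], [0, 0, 0], [0, 0, 0], [0, 0, 0], [0, 0, 0], [0, 0, 0]], fingers=[0.8, 0.8, 0.8, 0.8, 0.8, 0.8, 0.8, 0.8])

```text
t: 10.73
tcp_pos: [0.5805, -0.1728, 0.101]
orientation: [-0.71, 3.06, -0.0]
ft_force: [-0.4, 0.2, -1.2]
width: 0.0829
```

```bash
python3 -c "
from h import *
go(.581,-.1745,.101,116)"
```

```text
t 10.73 tcp [ 0.5805 -0.1728  0.101 ] yaz 116.1 tilt [ 0. -0. -1.] F [-0.4  0.2 -1.2] M [ 0.07  0.03 -0.05] w 0.0829 q [ 0.34  0.54 -0.12  1.77  0.09  0.84  2.2 ]
units [ 0.01 -0.06  0.  ] rotz 0.02
```

Request:
play_rows(rot=[[0, 0, 0], [0, 0, 0], [0, 0, 0], [0, 0, 0], [0, 0, 0], [0, 0, 0], [0, 0, 0], [0, 0, 0], [0, 0, 0], [0, 0, 0]], translation=[[0, -0.05, 0], [0, -0.05, 0], [0, -0.05, 0], [0, -0.05, 0], [0, -0.05, 0], [0, -0.05, 0], [0, -0.05, 0], [0, -0.05, 0], [0, -0.05, 0], [0, -0.05, 0]], fingers=[-1, -1, -1, -1, -1, -1, -1, -1, -1, -1])

```text
t: 11.57
tcp_pos: [0.5812, -0.1741, 0.1011]
orientation: [-0.71, 3.06, -0.001]
ft_force: [0.2, 0.4, 0.4]
width: 0.0208
```

Request:
play_rows(rot=[[0, 0, 0], [0, 0, 0], [0, 0, 0], [0, 0, 0]], translation=[[0, 0, 0], [0, 0, 0], [0, 0, 0], [0, 0, 0]], fingers=[-1, -1, -1, -1])

```text
t: 11.9
tcp_pos: [0.5816, -0.1753, 0.1011]
orientation: [-0.709, 3.06, -0.003]
ft_force: [2.4, -4.4, -2.6]
width: 0.0137
```

```bash
python3 -c "
from h import *
go(.581,-.1745,.101,39.2)"
```

```text
t 11.9 tcp [ 0.5816 -0.1753  0.1011] yaz 116.1 tilt [ 0.001 -0.001 -1.   ] F [ 2.4 -4.4 -2.6] M [-0.84 -0.59  0.01] w 0.0137 q [ 0.34  0.54 -0.12  1.77  0.09  0.84  2.2 ]
units [0.01 0.03 0.  ] rotz 15.38
```

Request:
play_rows(rot=[[0, 0, 0.15], [0, 0, 0.4], [0, 0, 0.8], [0, 0, 1.2], [0, 0, 1.65], [0, 0, 2.1], [0, 0, 2.55], [0, 0, 3], [0, 0, 3.45], [0, 0, 3.9]], translation=[[0, 0, 0], [0, 0, 0], [0, 0, 0], [0, 0, 0], [0, 0, 0], [0, 0, 0], [0, 0, 0], [0, 0, 0], [0, 0, 0], [0, 0, 0]], fingers=[-1, -1, -1, -1, -1, -1, -1, -1, -1, -1])

```text
t: 12.73
tcp_pos: [0.5815, -0.175, 0.1011]
orientation: [-0.177, 3.136, -0.002]
ft_force: [1.2, -2.3, -1.3]
width: 0.0138
```

Request:
play_rows(rot=[[0, 0, 0.45], [0, 0, 0.9], [0, 0, 1.35], [0, 0, 1.8], [0, 0, 2.25], [0, 0, 2.7], [0, 0, 3.15], [0, 0, 3.6], [0, 0, 4.05], [0, 0, 4.5]], translation=[[0, 0, 0], [0, 0, 0], [0, 0, 0], [0, 0, 0], [0, 0, 0], [0, 0, 0], [0, 0, 0], [0, 0, 0], [0, 0, 0], [0, 0, 0]], fingers=[-1, -1, -1, -1, -1, -1, -1, -1, -1, -1])

```text
t: 13.57
tcp_pos: [0.5816, -0.1747, 0.1011]
orientation: [0.442, 3.109, -0.002]
ft_force: [2.2, -2.9, -1.8]
width: 0.0138
```

Request:
play_rows(rot=[[0, 0, 0.45], [0, 0, 0.9], [0, 0, 1.35], [0, 0, 1.8], [0, 0, 2.25], [0, 0, 2.7], [0, 0, 3.15], [0, 0, 3.6], [0, 0, 4.05], [0, 0, 4.5]], translation=[[0, 0, 0], [0, 0, 0], [0, 0, 0], [0, 0, 0], [0, 0, 0], [0, 0, 0], [0, 0, 0], [0, 0, 0], [0, 0, 0], [0, 0, 0]], fingers=[-1, -1, -1, -1, -1, -1, -1, -1, -1, -1])

```text
t: 14.4
tcp_pos: [0.5817, -0.1745, 0.1011]
orientation: [1.043, 2.962, -0.001]
ft_force: [1.4, -2.4, -1.8]
width: 0.0136
```

Request:
play_rows(rot=[[0, 0, 0.45], [0, 0, 0.9], [0, 0, 1.3], [0, 0, 1.65], [0, 0, 2], [0, 0, 2.3], [0, 0, 2.6], [0, 0, 2.9], [0, 0, 3.2], [0, 0, 3.2]], translation=[[0, 0, 0], [0, 0, 0], [0, 0, 0], [0, 0, 0], [0, 0, 0], [0, 0, 0], [0, 0, 0], [0, 0, 0], [0, 0, 0], [0, 0, 0]], fingers=[-1, -1, -1, -1, -1, -1, -1, -1, -1, -1])

```text
t: 15.23
tcp_pos: [0.5817, -0.1742, 0.1011]
orientation: [1.446, 2.787, -0.001]
ft_force: [1.3, -2.4, -0.5]
width: 0.0145
```

```bash
python3 -c "
from h import *
go(.581,-.1745,.101,39.2)"
```

```text
t 15.23 tcp [ 0.5817 -0.1742  0.1011] yaz 35.2 tilt [ 0.001 -0.001 -1.   ] F [ 1.3 -2.4 -0.5] M [-0.56 -0.18  0.84] w 0.0145 q [ 0.08  0.54  0.21  1.78 -0.15  0.83  0.98]
units [ 0.   -0.02  0.  ] rotz -0.81
```

Request:
play_rows(rot=[[0, 0, 0], [0, 0, 0], [0, 0, 0], [0, 0, 0], [0, 0, 0], [0, 0, 0], [0, 0, 0], [0, 0, 0], [0, 0, 0], [0, 0, 0]], translation=[[0, 0, 0], [0, 0, 0], [0, 0, 0], [0, 0, 0], [0, 0, 0], [0, 0, 0], [0, 0, 0], [0, 0, 0], [0, 0, 0], [0, 0, 0]], fingers=[1, 1, 1, 1, 1, 1, 1, 1, 1, 1])

```text
t: 16.07
tcp_pos: [0.5813, -0.1734, 0.1008]
orientation: [1.446, 2.789, -0.001]
ft_force: [-0.0, 0.7, 0.6]
width: 0.0765
```

Request:
play_rows(rot=[[0, 0, 0], [0, 0, 0], [0, 0, -1], [0, 0, -2.2], [0, 0, -3.4], [0, 0, -4.6], [0, 0, -5.8], [0, 0, -7], [0, 0, -8.2], [0, 0, -8.9]], translation=[[0, 0, -0.8], [0, 0, -1.8], [0, 0, -2.8], [0, 0, -3.6], [0, 0, -4], [0, 0, -4], [0, 0, -4], [0, 0, -4], [0, 0, -4], [0, 0, -4]], fingers=[1, 1, 1, 1, 1, 1, 1, 1, 1, 1])

```text
t: 16.9
tcp_pos: [0.5809, -0.1729, 0.2207]
orientation: [-0.274, -3.129, 0.0]
ft_force: [0.3, 0.6, -0.4]
width: 0.0917
```

```bash
python3 -c "
from h import *
go(.470,-.1535,.22,79.5)
w=capture('wrist');save(w,'pics/w3.png',1.4)"
```

```text
t 16.9 tcp [ 0.5809 -0.1729  0.2207] yaz 80.0 tilt [-0.001  0.    -1.   ] F [ 0.3  0.6 -0.4] M [-0.02 -0.01 -0.02] w 0.0917 q [ 0.18  0.39  0.08  1.69 -0.04  1.06  1.67]
units [ 3.75 -0.    0.03] rotz 0.1
```

View pics/w3.png

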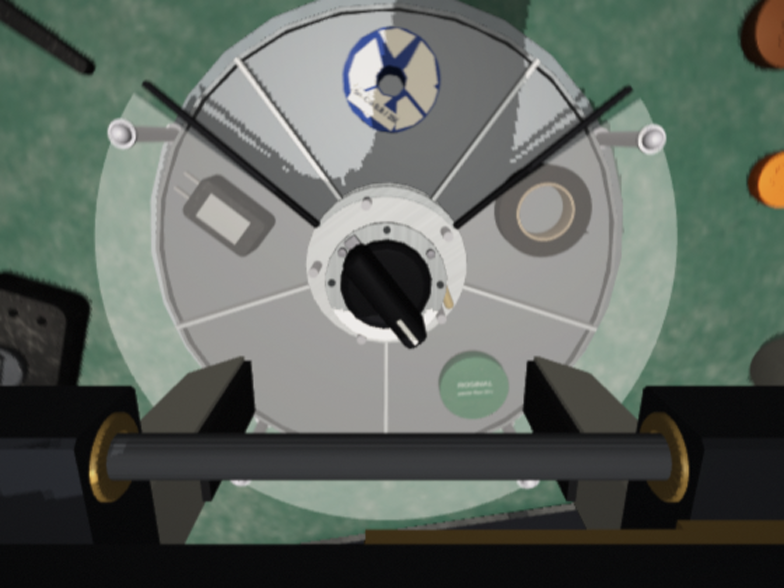

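The reel stands upright, centred in the opening; its top flange spans (343–440, 27–133) with hub at (391,82).

```bash
python3 -c "
from h import *
w=capture('wrist')
p=ray(w,391.5/1.4,79/1.4,.068);print(p, [np.hypot(*(ray(w,343/1.4,79/1.4,.068)-ray(w,440/1.4,79/1.4,.068))[:2])])
print(ray(w,392/1.4,27/1.4,.068),ray(w,392/1.4,131/1.4,.068))
q=p[:2]-[.5803,-.1741];print(np.hypot(*q),np.degrees(np.arctan2(q[1],q[0])))
go(p[0],p[1],.10,79.5)
a=capture('top')
hsv=cv2.cvtColor(a['frame'],cv2.COLOR_RGB2HSV)
print([ [round(x,3) for x in ray(a,u,v,0)[:2]] for u,v in [(144,190),(133,250),(189,256),(197,200)]])"
```

```text
[ 0.47239694 -0.15195434  0.068     ] [np.float64(0.053771782645103273)]
[ 0.44684626 -0.14726662  0.068     ] [ 0.49949659 -0.15634667  0.068     ]
0.11015217066389114 168.40186540486684
t 17.0 tcp [ 0.5809 -0.173   0.2206] yaz 79.7 tilt [-0.001  0.    -1.   ] F [-0.2 -0.2  0.1] M [-0.01  0.   -0.05] w 0.0917 q [ 0.18  0.39  0.08  1.69 -0.04  1.06  1.67]
units [3.68 0.04 4.02] rotz 0.05
[[np.float64(0.587), np.float64(0.361)], [np.float64(0.442), np.float64(0.383)], [np.float64(0.424), np.float64(0.249)], [np.float64(0.558), np.float64(0.232)]]
```

Request:
play_rows(rot=[[0, 0, 0], [0, 0, 0], [0, 0, 0], [0, 0, 0], [0, 0, 0], [0, 0, 0], [0, 0, 0], [0, 0, 0], [0, 0, 0], [0, 0, 0]], translation=[[0.8, 0.02, 0], [1.6, 0.02, 0], [2.4, 0.04, 0], [3.2, 0.04, 0.1], [3.6, 0.04, 0.6], [3.68, 0.04, 1.2], [3.68, 0.04, 1.9], [3.68, 0.04, 2.6], [3.68, 0.04, 3], [3.68, 0.04, 3]], fingers=[1, 1, 1, 1, 1, 1, 1, 1, 1, 1])

```text
t: 17.88
tcp_pos: [0.4703, -0.1511, 0.1282]
orientation: [-0.288, -3.123, -0.001]
ft_force: [-0.5, 0.3, 0.7]
width: 0.0921
```

```bash
python3 -c "
from h import *
go(.472,-.152,.028,79.5)
w=capture('wrist');save(w,'pics/w4.png',1.2);print(proj(w,(.472,-.152,.068)))"
```

```text
t 17.88 tcp [ 0.4703 -0.1511  0.1282] yaz 79.5 tilt [-0.006  0.001 -1.   ] F [-0.5  0.3  0.7] M [-0.05  0.03 -0.  ] w 0.0921 q [ 0.19  0.33  0.08  2.03 -0.04  0.79  1.68]
units [-0.08 -0.02  3.34] rotz -0.01
(np.float64(276.0801063134089), np.float64(234.74168789893295))
```

View pics/w4.png

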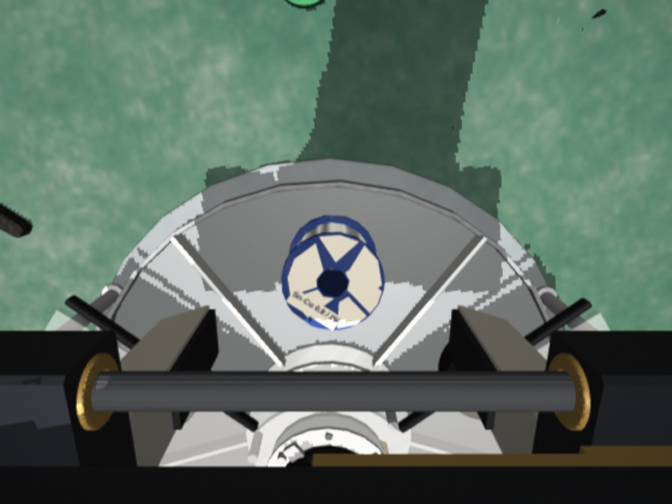

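The hub at (333,283), i.e. raw (277,236), matches the predicted (276,235). It is a true spool with a narrow barrel, so I'll grip low enough to span both flanges.

Request:
play_rows(rot=[[0, 0, 0], [0, 0, 0], [0, 0, 0], [0, 0, 0], [0, 0, 0], [0, 0, 0], [0, 0, 0], [0, 0, 0], [0, 0, 0], [0, 0, 0]], translation=[[-0.03, 0, 0.4], [-0.06, 0, 0.9], [-0.06, 0, 1.4], [-0.06, 0, 1.9], [-0.06, 0, 2.4], [-0.06, 0, 2.8], [-0.06, 0, 3.1], [-0.06, 0, 3.25], [-0.06, 0, 3.3], [-0.06, 0, 3.3]], fingers=[1, 1, 1, 1, 1, 1, 1, 1, 1, 1])

```text
t: 18.77
tcp_pos: [0.4731, -0.1518, 0.0309]
orientation: [-0.288, -3.125, -0.001]
ft_force: [0.7, 0.1, 0.3]
width: 0.0921
```

```bash
python3 -c "
from h import *
go(.472,-.152,.028,79.5)"
```

```text
t 18.77 tcp [ 0.4731 -0.1518  0.0309] yaz 79.5 tilt [-0.003  0.001 -1.   ] F [0.7 0.1 0.3] M [-0.02  0.01 -0.03] w 0.0921 q [ 0.2   0.5   0.06  2.07 -0.06  0.58  1.69]
units [ 0.03 -0.01  0.1 ] rotz -0.01
```

Request:
play_rows(rot=[[0, 0, 0], [0, 0, 0], [0, 0, 0], [0, 0, 0], [0, 0, 0], [0, 0, 0], [0, 0, 0], [0, 0, 0], [0, 0, 0], [0, 0, 0]], translation=[[0.02, 0, 0.05], [0.02, 0, 0.1], [0.02, 0, 0.1], [0.02, 0, 0.1], [0.02, 0, 0.1], [0.02, 0, 0.1], [0.02, 0, 0.1], [0.02, 0, 0.1], [0.02, 0, 0.1], [0.02, 0, 0.1]], fingers=[1, 1, 0, -0.2, -1, -1, -1, -1, -1, -1])

```text
t: 19.6
tcp_pos: [0.4725, -0.1518, 0.028]
orientation: [-0.288, -3.125, -0.001]
ft_force: [0.2, -0.3, 1.3]
width: 0.0543
```

```bash
python3 -c "
from h import *
go(.472,-.152,.17,79.5)"
```

```text
t 19.6 tcp [ 0.4725 -0.1518  0.028 ] yaz 79.5 tilt [-0.003  0.001 -1.   ] F [ 0.2 -0.3  1.3] M [-0.02  0.04 -0.01] w 0.0543 q [ 0.2   0.51  0.06  2.07 -0.06  0.57  1.69]
units [ 0.03 -0.01 -4.73] rotz -0.0
```

Request:
play_rows(rot=[[0, 0, 0], [0, 0, 0], [0, 0, 0], [0, 0, 0], [0, 0, 0], [0, 0, 0], [0, 0, 0], [0, 0, 0], [0, 0, 0], [0, 0, 0]], translation=[[0, 0, 0], [0, 0, -0.2], [0, 0, -0.6], [0, 0, -1.2], [0, 0, -1.9], [0, 0, -2.6], [0, 0, -3.3], [0, 0, -4], [0, 0, -4.5], [0, 0, -4.7]], fingers=[-1, -1, -1, -1, -1, -1, -1, -1, -1, -1])

```text
t: 20.43
tcp_pos: [0.474, -0.1521, 0.1714]
orientation: [0.288, 3.128, -0.0]
ft_force: [0.8, -1.4, -2.9]
width: 0.054
```

```bash
python3 -c "
from h import *
go(.498,.293,.17,172)
b=capture('side');save(b,'pics/s2.png',1.2)"
```

```text
t 20.43 tcp [ 0.474  -0.1521  0.1714] yaz 79.5 tilt [ 0. -0. -1.] F [ 0.8 -1.4 -2.9] M [-0.02 -0.03 -0.03] w 0.054 q [ 0.18  0.27  0.09  1.99 -0.03  0.88  1.67]
units [ 1.93 14.73  0.05] rotz -18.51
```

View pics/s2.png

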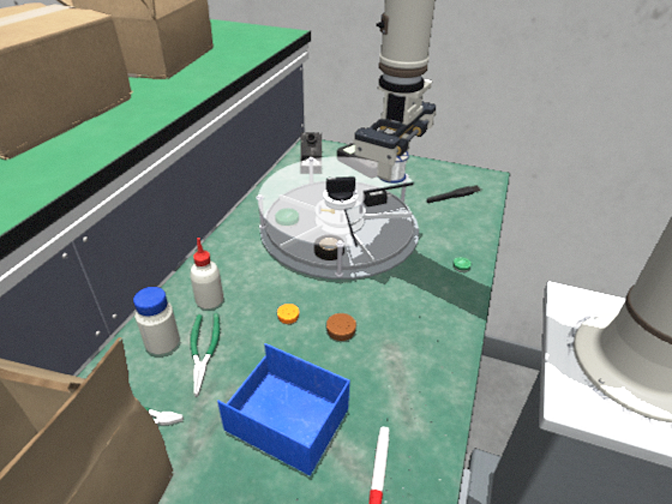

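The reel is held upright above the cover at (395,165). The tape and tin are still in the tray, and the bottle and jar are standing. Now carrying it to the bin.

Request:
play_rows(rot=[[0, 0, 0.4], [0, 0, 1.2], [0, 0, 2], [0, 0, 3], [0, 0, 4], [0, 0, 5], [0, 0, 6], [0, 0, 7], [0, 0, 8], [0, 0, 9]], translation=[[0.05, 0.3, 0], [0.1, 0.9, 0], [0.2, 1.6, 0], [0.3, 2.4, 0], [0.4, 3.2, 0], [0.5, 4, 0], [0.6, 4.8, 0], [0.7, 5.6, 0], [0.8, 6.4, 0], [0.9, 7.2, 0]], fingers=[-1, -1, -1, -1, -1, -1, -1, -1, -1, -1])

```text
t: 21.32
tcp_pos: [0.4859, 0.0661, 0.1701]
orientation: [-1.469, -2.775, 0.002]
ft_force: [0.5, 0.6, -1.7]
width: 0.0541
```

```bash
python3 -c "
from h import *
go(.498,.293,.17,-8)"
```

```text
t 21.32 tcp [0.4859 0.0661 0.1701] yaz 34.2 tilt [-0.002 -0.001 -1.   ] F [ 0.5  0.6 -1.7] M [-0.04 -0.06  0.02] w 0.0541 q [-0.26  0.26  0.08  2.01 -0.03  0.88  0.43]
units [ 6.03  4.59 -0.  ] rotz 8.45
```

Request:
play_rows(rot=[[0, 0, 1], [0, 0, 2], [0, 0, 3], [0, 0, 4], [0, 0, 5], [0, 0, 6], [0, 0, 7], [0, 0, 8], [0, 0, 8.4], [0, 0, 8.4]], translation=[[0.7, 0.5, 0], [1.4, 1, 0], [2.1, 1.5, 0], [2.8, 2.1, 0], [3.5, 2.7, 0], [4.2, 3.2, 0], [4.9, 3.7, 0], [5.5, 4.2, 0], [5.9, 4.5, 0], [6, 4.6, 0]], fingers=[-1, -1, -1, -1, -1, -1, -1, -1, -1, -1])

```text
t: 22.15
tcp_pos: [0.497, 0.2961, 0.1683]
orientation: [-2.361, -2.068, 0.005]
ft_force: [-0.2, 1.6, -2.2]
width: 0.0541
```

```bash
python3 -c "
from h import *
go(.498,.293,.012,-8)
w=capture('wrist');save(w,'pics/w5.png',1.4)
r=Ro.from_euler('z',-8,degrees=True).as_matrix()
for z in(.07,):
  for s in((70,56),(70,-56),(-70,-56),(-70,56)): print(np.round(1.4*np.array(proj(w,np.array([.498,.293,z])+r@np.array([s[0]/1e3,s[1]/1e3,0])))))"
```

```text
t 22.15 tcp [0.497  0.2961 0.1683] yaz -7.6 tilt [-0.004 -0.    -1.   ] F [-0.2  1.6 -2.2] M [-0.03  0.06 -0.01] w 0.0541 q [-0.67  0.41  0.11  1.8  -0.06  0.94 -0.67]
units [-0.09  0.07  5.21] rotz 0.08
[536. 197.]
[517. 402.]
[263. 400.]
[249. 195.]
```

View pics/w5.png

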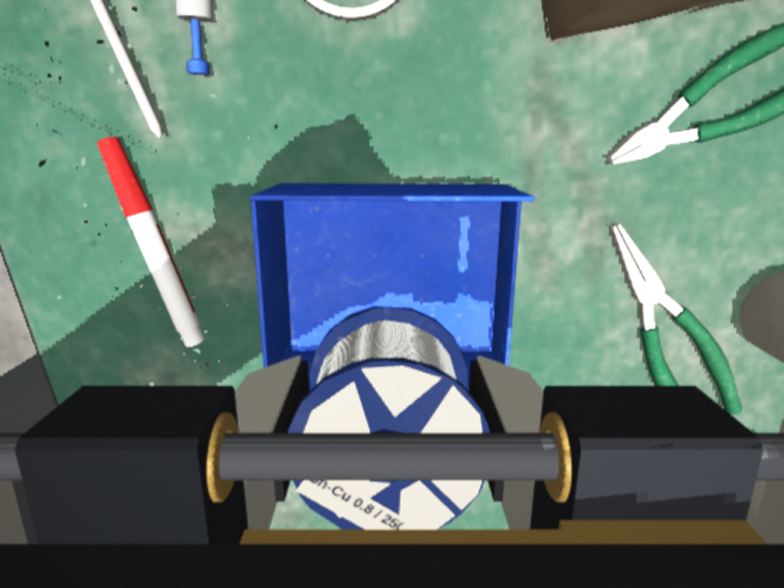

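The bin's rim corners (253,200) and (535,198) agree with those predicted from the top view, (249,195) and (536,197). The reel hangs upright at the bin centre. Lowering.

Request:
play_rows(rot=[[0, 0, 0], [0, 0, 0], [0, 0, 0], [0, 0, 0], [0, 0, 0], [0, 0, 0], [0, 0, 0], [0, 0, 0], [0, 0, 0], [0, 0, 0]], translation=[[-0.04, 0.03, 0.2], [-0.08, 0.06, 0.7], [-0.08, 0.06, 1.3], [-0.08, 0.06, 1.9], [-0.08, 0.06, 2.5], [-0.08, 0.06, 3.1], [-0.08, 0.06, 3.6], [-0.08, 0.06, 4], [-0.08, 0.06, 4.3], [-0.08, 0.06, 4.4]], fingers=[-1, -1, -1, -1, -1, -1, -1, -1, -1, -1])

```text
t: 23.03
tcp_pos: [0.4975, 0.2903, 0.0346]
orientation: [-2.361, -2.069, 0.011]
ft_force: [0.0, -0.0, -2.4]
width: 0.0538
```

```bash
python3 -c "
from h import *
go(.498,.293,.012,-8)"
```

```text
t 23.03 tcp [0.4975 0.2903 0.0346] yaz -7.6 tilt [-0.006 -0.003 -1.   ] F [ 0.  -0.  -2.4] M [-0.14  0.1  -0.02] w 0.0538 q [-0.64  0.6   0.09  1.87 -0.08  0.68 -0.64]
units [0.09 0.01 0.75] rotz 0.09
```

Request:
play_rows(rot=[[0, 0, 0], [0, 0, 0], [0, 0, 0], [0, 0, 0], [0, 0, 0], [0, 0, 0], [0, 0, 0], [0, 0, 0], [0, 0, 0], [0, 0, 0]], translation=[[0.03, 0, 0.1], [0.06, 0, 0.2], [0.06, 0, 0.3], [0.06, 0, 0.4], [0.06, 0, 0.48], [0.06, 0, 0.56], [0.06, 0, 0.62], [0.06, 0, 0.68], [0.06, 0, 0.72], [0.06, 0, 0.75]], fingers=[-1, -1, -1, -1, -1, -1, -1, -1, -1, -1])

```text
t: 23.87
tcp_pos: [0.4977, 0.292, 0.0119]
orientation: [-2.361, -2.069, 0.011]
ft_force: [-0.5, 0.1, -2.6]
width: 0.0543
```

```bash
python3 -c "
from h import *
go(.498,.293,.011,-8)"
```

```text
t 23.87 tcp [0.4977 0.292  0.0119] yaz -7.6 tilt [-0.006 -0.003 -1.   ] F [-0.5  0.1 -2.6] M [-0.08  0.08 -0.04] w 0.0543 q [-0.64  0.63  0.09  1.87 -0.09  0.64 -0.64]
units [0.03 0.01 0.03] rotz 0.09
```

Request:
play_rows(rot=[[0, 0, 0], [0, 0, 0], [0, 0, 0], [0, 0, 0]], translation=[[0, 0, 0.02], [0, 0, 0.04], [0, 0, 0.06], [0, 0, 0.06]], fingers=[-1, -1, -1, -1])

```text
t: 24.2
tcp_pos: [0.4976, 0.292, 0.0113]
orientation: [-2.362, -2.069, 0.011]
ft_force: [-4.2, -1.9, 8.4]
width: 0.0539
```

Contact (Fz +8.4 N). Releasing.

Request:
play_rows(rot=[[0, 0, 0], [0, 0, 0], [0, 0, 0], [0, 0, 0], [0, 0, 0], [0, 0, 0]], translation=[[0, 0, 0], [0, 0, 0], [0, 0, 0], [0, 0, 0], [0, 0, 0], [0, 0, 0]], fingers=[0.3, 0.4, 0.5, 0.5, 0.5, 0.5])

```text
t: 24.7
tcp_pos: [0.4977, 0.292, 0.0112]
orientation: [-2.361, -2.069, 0.011]
ft_force: [-0.6, 0.1, -0.0]
width: 0.0687
```

Request:
play_rows(rot=[[0, 0, 0], [0, 0, 0], [0, 0, 0], [0, 0, 0], [0, 0, 0], [0, 0, 0], [0, 0, 0], [0, 0, 0], [0, 0, 0], [0, 0, 0]], translation=[[0, 0, -0.2], [0, 0, -0.6], [0, 0, -1.2], [0, 0, -1.9], [0, 0, -2.7], [0, 0, -3.5], [0, 0, -4.3], [0, 0, -5.1], [0, 0, -5.8], [0, 0, -6]], fingers=[0.5, 0.5, 0.5, 0.5, 0.5, 0.5, 0.5, 0.5, 0.5, 0.5])

```text
t: 25.53
tcp_pos: [0.501, 0.2937, 0.1963]
orientation: [-2.362, -2.069, -0.001]
ft_force: [0.8, -1.1, -0.1]
width: 0.069
```

```bash
python3 -c "
from h import *
go(.498,.293,.2,-8)
w=capture('wrist')['frame'];b=capture('side')['frame']
cv2.imwrite('pics/f.png',np.vstack([np.hstack([w,b]),np.hstack([capture('top')['frame'],b*0])])[:,:,::-1][::1,::1].copy() if 0 else cv2.resize(np.hstack([b,w])[:,:,::-1],(800,300),interpolation=cv2.INTER_AREA))"
```

```text
t 25.53 tcp [0.501  0.2937 0.1963] yaz -7.6 tilt [-0.     0.001 -1.   ] F [ 0.8 -1.1 -0.1] M [-0.05  0.01 -0.  ] w 0.069 q [-0.67  0.38  0.12  1.78 -0.05  0.99 -0.66]
units [-0.04 -0.09 -0.12] rotz 0.09
```

View pics/f.png

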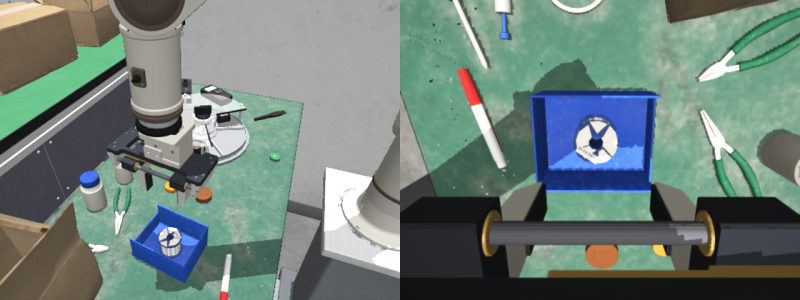

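The reel stands upright in the middle of the bin (170,240 left, 597,142 right). The jar is standing, the bottle is visible behind the gripper, and the robot touches nothing.

```bash
python3 -c "
from rig import hand_in,get_obs
print(get_obs()['t'],get_obs()['dq'].round(3));print(hand_in())"
```

```text
25.6333 [ 0.002  0.042 -0.003  0.041 -0.003 -0.02   0.002]
the job is handed in; nothing more can be done
None
```

The reel of solder is out of the carousel and standing upright in the middle of the parts bin. I handed the job in at 25.6 s of the 72 s allowed.

- **Twists:** The reel started two compartments counter-clockwise from the opening, so I gave the knob two full clockwise twists. Each reached the stop, where the torque rose to about 0.85 N m, and the knob was let spring back each time.
- **Placing:** I gripped the reel across its flanges, lifted it out through the opening and lowered it until it touched the bin floor at about 8 N. Then I opened the gripper and drew it clear.
- **Last checks:** The final pictures show the reel upright in the bin, the jar standing, and the gripper clear of everything with near-zero force. The bottle is partly hidden behind the gripper but appears to be standing.
- **Tape and tin:** They were in the tray in the picture taken after the reel was lifted out. I did not look at the tray again after that.
- **Disagreement:** The first top-view estimate of the knob bar's angle (12°) was wrong. The closer wrist view gave 26°, which I used.

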